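# Clamp the slotted stub on the thermal test fixture

### The arm

A 6-joint arm with a two-finger parallel gripper is mounted at the origin on the work surface. World frame = base frame: x ahead of the robot, y to its left, z up, the work surface at z = 0. Lengths are in m, angles in rad, forces in N, time in s.
With the tool pointing down it reaches from about 0.325 to 0.85 m from the base axis. Payload 4.4 kg.
Tool frame: the origin (TCP) lies between the finger pads; the fingertips stand r.tip_reach ahead of it and the grasp point (between the pads) is the TCP (r.tip_reach is the distance from the TCP to the fingertips, in m); z points along the fingers, y is the line along which they close (so a half turn about z gives the same grasp; the last joint's range is limited). The gripper opens to 94 mm and grips with 3 to 60 N. Pads are 16 mm wide; open, the fingers measure 119 mm over their backs; the gripper's body (75 mm by 177 mm) begins 78 mm behind the grasp point.
Start: joints at [1.048, 0.207, 1.542, -0, 1.393, -0.15], TCP at [0.209, 0.536, 0.224] pointing down, gripper open.
Joint ranges: [-2.73, 2.73], [-0.86, 2.22], [0.23, 2.46], [-1.11, 4.25], [0.08, 2.63], [-2.82, 2.82]. Speed limits (rad/s): [2.79, 2.79, 3.14, 3.14, 3.14, 3.14].

### API

Orientations are given as a 3x3 rotation matrix whose columns are the frame's x, y, z axes.
In Python, from workcell import r gives the robot as it stands. The module is installed in compiled form; this text tells all that it offers.
- The arm moves only by the shell command python3 -m inch 'ROWS'. ROWS is JSON, one flat list of numbers, 5 for each row, row after row: the shift along the tool's x, y, z in m, then the turn about the tool's z in rad, then the opening in per cent of the stroke, from 0 (shut) to 100 (fully open). A call has 1 to 8 rows; each row shifts and turns the commanded pose from where the row before left it, along the tool's axes as they then stand; what a row does not reach is not made up. A row lasts 1/10 s, in which the tool goes at most 50 mm and 8.59 degrees, less where a joint would pass 70% of its speed; a pose out of reach is approached as far as the arm can. A call is refused whole if a number of a shift passes 0.05 or a number of a turn 0.15, either way. A call with a gripper value outside its range is refused whole. The fingers move at their own pace and stop on an object; the grip force is fixed at half the most. Time passes only in rows, so rows that do not move let the fingers close. It gives the time, the measured TCP pose, the force, the opening and the grip force at its end, in the units of the state.
- r.state(): the state, without advancing time (a new reading comes with each control period).
- r.snapshot(name): name is "scene" or "top" or "wrist"; returns the picture (420x560x3 uint8, red, green, blue); there is no depth.
- r.camera_info(name): a dict with "intrinsics" (3x3 intrinsics, pixels), "rvec" (rotation vector, rad) and "tvec" (3), from world to camera coordinates, as OpenCV has them. Camera axes: x right, y down, z forward; pixel columns grow to the right and rows downward; lengths in m; the calibration is good to about 2 mm. The wrist camera is an equidistant fisheye: a pixel r from the principal point sees the ray r / f radians off the axis. A picture is of the moment at which its call begins: read the wrist's pose just before it. camera_info takes no time and is no camera call; for the wrist camera it gives the pose at the moment of the call.
- r.close_job(): hands the job in; it is judged then, once.
The state is a dict: "clock": time; "q": joint angles; "joint_vel": joint speeds; "effort": joint torques, N m; "ee_pos": TCP position; "tool_rot": TCP orientation; "force": force on the tool from outside, world axes, zero at the start; "ft_torque": the same for the moment, N m; "gripper_width": finger opening in m; "finger_force": force on a finger pad.
Only numpy, scipy, OpenCV 4.12 (cv2) and the standard library are available. Lean on these libraries where they do the work, as an engineer would, in place of code of your own. Each camera call takes 0.05 s, during which the arm holds its last target. There are 200 camera calls.

### The job

Slide the worm-drive band clamp down over the barbed stub of the test fixture, worm housing between the two upright pins, past the spring barbs until it sits flat on the shoulder, without ramming it. Then swing its crank clockwise until the band is snug on the stub, stopping when the crank firmly resists, without overtightening; let go, and leave the meter, the jar and the screwdriver where they are.

Things in the scene. Friction and masses are not known exactly. Their poses are not given: they have to be found in the camera images.
- clamp_mid (a point): Worm-drive band clamp, plain steel, loose, lying flat on the bench, crank up, 0.12 to 0.18 kg. This point is on the ring's axis, 12 mm above its flat underside (z up along the axis; x towards the worm housing). Ring: 44.6 mm inside, 49.6 mm outside diameter, 14 mm high.
- clamp_ear (a point): Middle of one of the clamp's two flat upright finger ears, on the ring's sides at +y (this one) and -y: 24 mm long along x, 24 mm high from the underside, 55.6 mm across their outer faces. Grasp the clamp across both ears, from above.
- housing (a point): Centre of the clamp's worm housing, at the clamp's +x, 32.5 mm from the ring's axis: 17 mm (x) by 24 mm (y), 22 mm high from the underside.
- pivot (a point): On the screw's upright axis at the top of the housing, 26 mm from the ring's axis towards the clamp's +x, 22 mm above the underside. The crank turns about this axis; its arm lies 24 to 30 mm above the underside, above the ears, the housing and the pins.
- key (a point): Middle of the crank's upright handle post, 40 mm from the screw's axis: a steel post 10 mm in diameter, standing 30 to 56 mm above the clamp's underside (this point at 43 mm). Take it from above, near its top, loosely (a hard grip on the round post adds drag unless the hand turns with it), and carry it round the screw's axis; clockwise from above tightens.
- screw (a joint): Turn of the crank, rad, 0 slack (crank 1.4 rad counter-clockwise of the clamp's +x, so on its +y side) to 3.0, growing as it tightens (clockwise from above); starts at 0 to 0.5. Free, it takes 2 to 4 N at the post; it bites at a different angle each time (1.1 to 1.8 rad), then the push rises to about 9 N, unevenly, when snug; 15 N or more is too tight. It eases back a little on release.
- liner: Two steel pads inside the ring opposite the housing, 45 degrees either side of -x, standing 1 to 3 mm into the ring, different each time; the screw's cam at the housing squeezes the stub against them. Before tightening draw the seated clamp towards the pins until the pads meet the stub, else it may jam loose. Snug: 5 N or more on the stub (after letting go); over 120 N crushes it.
- stub_seat (a point): Centre of the brass shoulder's flat upper face, z up along the upright stub, 65 mm above the bench; shoulder 49 mm in diameter. The clamp's underside must rest on it, its +x along this point's x (towards the pins). The fixture is fixed: a black base plate 140 mm square, 18 mm high, on it a 70 mm square block up to 40 mm.
- stub_top (a point): Centre of the stub's top, 30 mm above the shoulder. The stub is a brass cylinder 39 mm in diameter, its uppermost 8 mm tapering to 26 mm. Three round spring barbs stand out 3.7 mm, centred 19.5 mm above the shoulder; pushing the ring past them takes about 5 to 15 N; they spring out again above it.
- pins (a point): Midway between the tops of two upright steel pins, 8 mm in diameter, 29 mm clear between them, 36 mm from the stub's axis along its +x, tops 21 mm above the shoulder. The clamp's housing (24 mm wide) goes down between them; they keep the band from turning.
- seat: The brass shoulder under the stub, part of the fixture (origin on the stub's axis, 25 mm below its upper face). It must not be pressed with more than 50 N.
- stub: The stub itself, part of the fixture; origin at the centre of the shoulder's upper face.
- meter: Bystander: black hand-held meter, 150 x 78 x 30 mm; origin at the centre of its underside.
- jar: Bystander: small closed jar, 44 mm in diameter, 50 mm high; origin at the centre of its underside.
- driver: Bystander: screwdriver with black handle, 160 mm long, lying on the bench.
There are look-alikes about, which are no part of the job. Leave any yellow look-alike of the part that bears clamp_mid alone.

How it is judged:
By the outcome, as a careful person would: the job done as asked, in the order asked, and still so for the second after the job is handed in, with the robot touching nothing.
It also fails if it takes over 64 s, if anything falls off the work surface, if the arm or the gripper's body presses on something with over 40 N, if the wrist force passes 120 N, or if a joint passes its speed limit or range.

## Working session

There is one attempt and no reset: what is moved stays moved. The work goes in short steps, Python scripts to look and compute and a shell command to move; the robot and the scene stay as the last step left them, time stands still between calls to the robot, and variables do not carry over. Pictures are saved under pics/ and viewed, at most 12 in all, crops included, and the job is handed in when it is done.

```bash
mkdir -p pics
python3 - <<'E'
from workcell import r
import cv2
for n in("scene","top","wrist"):
    cv2.imwrite(f"pics/{n}0.png",r.snapshot(n)[:,:,::-1])
    c=r.camera_info(n);print(n,c)
print(r.state(),r.tip_reach)
E
```

```text
scene {'intrinsics': array([[397.68827746,   0.        , 273.48885841],
       [  0.        , 397.68827746, 213.16697214],
       [  0.        ,   0.        ,   1.        ]]), 'rvec': array([ 1.29328118,  2.48309143, -0.7283865 ]), 'tvec': array([ 0.35465402, -0.32824663,  1.19969154])}
top {'intrinsics': array([[475.08821296,   0.        , 285.09382791],
       [  0.        , 475.08821296, 205.51366358],
       [  0.        ,   0.        ,   1.        ]]), 'rvec': array([ 2.15109692, -2.21720716,  0.09234869]), 'tvec': array([-0.02976128,  0.59243666,  0.96546218])}
wrist {'intrinsics': array([[325.1922621 ,   0.        , 276.82572281],
       [  0.        , 325.1922621 , 212.46397341],
       [  0.        ,   0.        ,   1.        ]]), 'rvec': array([-2.38673789, -1.62959069, -0.24012694]), 'tvec': array([-0.57432248, -0.02996271,  0.39278527])}
{'clock': 0.15, 'q': array([ 1.04851859e+00,  2.07233043e-01,  1.54255571e+00,  7.33056276e-06,
        1.39348595e+00, -1.50519962e-01]), 'joint_vel': array([ 0.00039934, -0.00315468, -0.00378164, -0.00071039,  0.00299424,
        0.00018927]), 'effort': array([-1.10419167e-04, -3.71314681e+01, -2.81814373e+01,  6.97084679e-02,
        3.26305919e-02, -9.24443702e-05]), 'ee_pos': array([0.20860939, 0.53522712, 0.22358577]), 'tool_rot': array([[-9.31689686e-01,  3.63254201e-01, -8.45348740e-04],
       [ 3.63255092e-01,  9.31688587e-01, -1.45419980e-03],
       [ 2.59357587e-04, -1.66194019e-03, -9.99998585e-01]]), 'force': array([-0.0146578 ,  0.45741533,  0.02190818]), 'ft_torque': array([-0.01636883, -0.00442147,  0.00327499]), 'finger_force': 0.0, 'gripper_width': 0.09395847104413928} 0.019
```

View pics/top0.png

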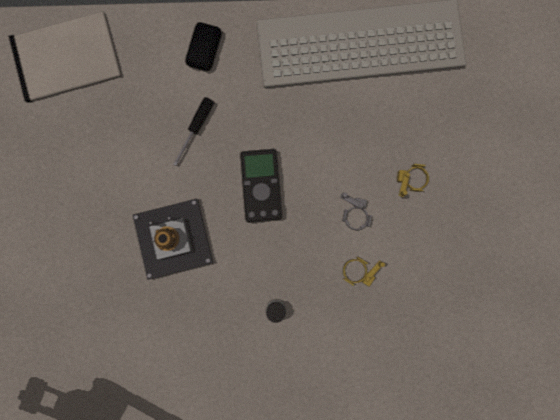

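View pics/scene0.png

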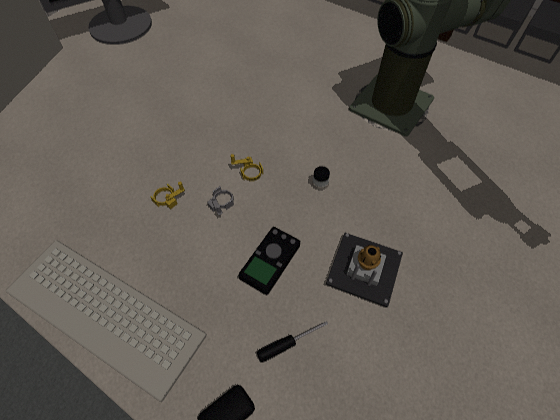

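Top view: steel clamp ring is at about (357,217) with its crank towards (350,198), the stub at (165,239) and the meter at (262,186). The yellow look-alikes are at (415,180) and (362,271). I'll enlarge the clamp and the fixture.

```bash
cat > h.py <<'E'
import numpy as np, cv2
from workcell import r
def cam(n):
    c=r.camera_info(n);R=cv2.Rodrigues(c["rvec"])[0];return c["intrinsics"],R,np.array(c["tvec"])
def ray(n,u,v,C=None):
    K,R,t=C or cam(n);x=np.array([(u-K[0,2])/K[0,0],(v-K[1,2])/K[1,1]])
    if n=="wrist":
        th=np.hypot(*x);d=np.r_[x/th*np.sin(th) if th>0 else x,np.cos(th)]
    else:d=np.r_[x,1]
    return -R.T@t,R.T@d
def onz(n,u,v,z,C=None):
    o,d=ray(n,u,v,C);return o+d*(z-o[2])/d[2]
def proj(n,P,C=None):
    K,R,t=C or cam(n);p=R@np.asarray(P)+t
    if n=="wrist":
        th=np.arctan2(np.hypot(p[0],p[1]),p[2]);q=p[:2]/max(np.hypot(p[0],p[1]),1e-9)*th
    else:q=p[:2]/p[2]
    return K[:2,:2]@q+K[:2,2]
def delta(P,yaw_y=None):
    "tool-frame shift to world point P; turn so tool y lies along world angle yaw_y (mod pi)"
    s=r.state();R=s["tool_rot"];print("shift tool",R.T@(np.asarray(P)-s["ee_pos"]))
    if yaw_y is not None:
        d=R.T@np.array([np.cos(yaw_y),np.sin(yaw_y),0]);a=np.arctan2(-d[0],d[1])
        print("turn",(a+np.pi/2)%np.pi-np.pi/2,"q6",s["q"][5])
E
python3 - <<'E'
from h import *
for n,u,v,z in [("top",357,217,.007),("top",350,198,.027),("top",165,239,.095),("top",276,312,.05),("top",262,186,.03),("scene",223,197,.007),("scene",371,252,.095),("top",415,180,0),("top",356,270,0)]:
    print(n,u,v,onz(n,u,v,z).round(4))
a=cv2.imread("pics/top0.png")
A=cv2.resize(a[180:240,325:400],None,fx=6,fy=6,interpolation=2);B=cv2.resize(a[205:265,125:200],None,fx=6,fy=6,interpolation=2)
cv2.imwrite("pics/crop.png",np.hstack([A,B])[:, :900] if 0 else cv2.resize(np.hstack([A,B]),(800,320)))
E
```

```text
top 357 217 [ 0.5636 -0.1989  0.007 ]
top 350 198 [ 0.6026 -0.1829  0.027 ]
top 165 239 [0.5282 0.1849 0.095 ]
top 276 312 [ 0.3773 -0.0229  0.05  ]
top 262 186 [ 0.6327 -0.001   0.03  ]
scene 223 197 [ 0.5573 -0.199   0.007 ]
scene 371 252 [0.5312 0.1902 0.095 ]
top 415 180 [ 0.6395 -0.3277  0.    ]
top 356 270 [ 0.4522 -0.1932  0.    ]
```

View pics/crop.png

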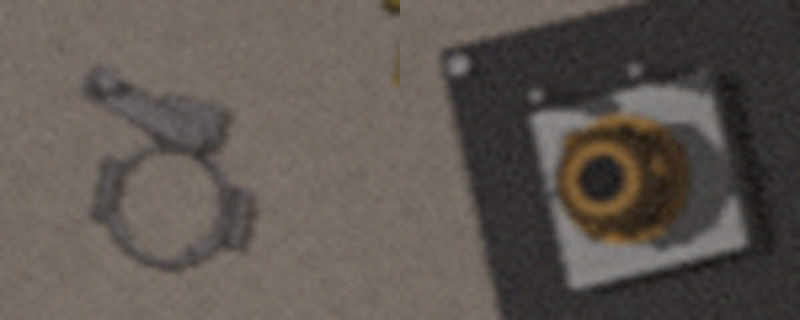

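Clamp (left crop): ring centre (170,205), housing (190,120), post (100,80), ears (105,190) and (240,220). Fixture (right crop): pins at (537,97) and (635,70), stub top (602,178). Next I'll take a close wrist view over each.

Run:
```python
from h import *
K,R,t=cam("wrist");s=r.state();T=s["tool_rot"]
print("cam in tool",T.T@(-R.T@t-s["ee_pos"]),"axis in tool",T.T@R[2], "cam x in tool",T.T@R[0])
delta([.53,.187,.25]);delta([.53,.187,.25],np.pi/2)
```

```text
cam in tool [ 0.08413769 -0.00025434 -0.1610221 ] axis in tool [-0.28890052  0.00118302  0.95735839] cam x in tool [-9.23474401e-04  9.99998427e-01 -1.51438648e-03]
shift tool [-0.42592474 -0.20773664 -0.02617949]
shift tool [-0.42592474 -0.20773664 -0.02617949]
turn -0.3717596877069591 q6 -0.15051996241111312
```

```bash
python3 -m inch '[-0.04,-0.02,-0.003,0,100,-0.045,-0.022,-0.003,0,100,-0.045,-0.022,-0.003,0,100,-0.045,-0.022,-0.003,0,100,-0.045,-0.022,-0.003,0,100,-0.045,-0.022,-0.003,0,100,-0.045,-0.022,-0.003,0,100,-0.045,-0.022,-0.003,0,100]'
python3 -m inch '[-0.04,-0.02,0,0,100,-0.03,-0.012,0,0,100,0,0,0,-0.12,100,0,0,0,-0.12,100,0,0,0,-0.12,100,0,0,0,0,100,0,0,0,0,100]'
python3 - <<'E'
from h import *
print(r.state()["ee_pos"],r.state()["force"]);C=cam("wrist");a=r.snapshot("wrist")[:,:,::-1];cv2.imwrite("pics/fx.png",a)
np.savez("fx.npz",K=C[0],R=C[1],t=C[2])
E
```

```text
clock: 0.95
ee_pos: [0.4764, 0.2438, 0.2483]
tool_rot: [[-0.932, 0.363, -0.0], [0.363, 0.932, 0.0], [0.0, 0.0, -1.0]]
force: [0.4, 1.0, 0.5]
gripper_width: 0.0941
finger_force: 0.0
clock: 1.65
ee_pos: [0.529, 0.1903, 0.2481]
tool_rot: [[-1.0, 0.014, -0.001], [0.014, 1.0, -0.0], [0.001, -0.0, -1.0]]
force: [0.6, -0.2, -0.4]
gripper_width: 0.094
finger_force: 0.0
[0.52898596 0.19029094 0.24809957] [ 0.63744111 -0.21797627 -0.4008881 ]
```

View pics/fx.png

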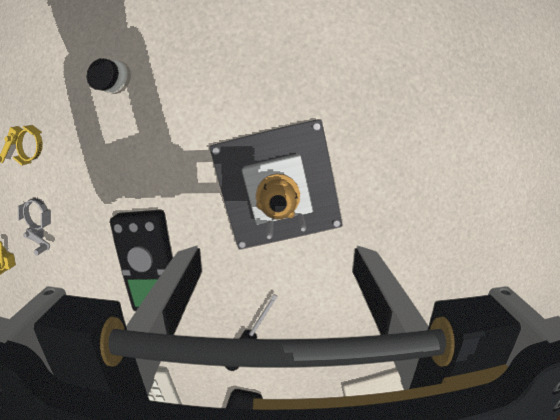

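Wrist view: stub top at about (278,203), pins near (269,235) and (302,228), plate bolts at (216,150), (318,126), (337,224), (242,245). I'll go lower for a finer measurement.

```bash
python3 -m inch '[0,0,0.04,0,100,0,0,0.04,0,100,0,0,0,0,100,0,0,0,0,100]'
python3 - <<'E'
from h import *
C=cam("wrist");a=r.snapshot("wrist")[:,:,::-1];cv2.imwrite("pics/fx2f.png",a)
np.savez("fx2.npz",K=C[0],R=C[1],t=C[2])
P=np.array([.5285,.187,.095]);u=proj("wrist",P,C).astype(int);print(u)
x0,y0=u[0]-66,u[1]-50;print("crop origin",x0,y0)
cv2.imwrite("pics/fx2.png",cv2.resize(a[y0:y0+100,x0:x0+133],None,fx=6,fy=6,interpolation=2))
E
```

```text
clock: 2.1
ee_pos: [0.5287, 0.1904, 0.1682]
tool_rot: [[-1.0, 0.012, -0.002], [0.012, 1.0, -0.0], [0.002, -0.0, -1.0]]
force: [0.1, -0.3, -0.3]
gripper_width: 0.094
finger_force: 0.0
[272 229]
crop origin 206 179
```

View pics/fx2.png

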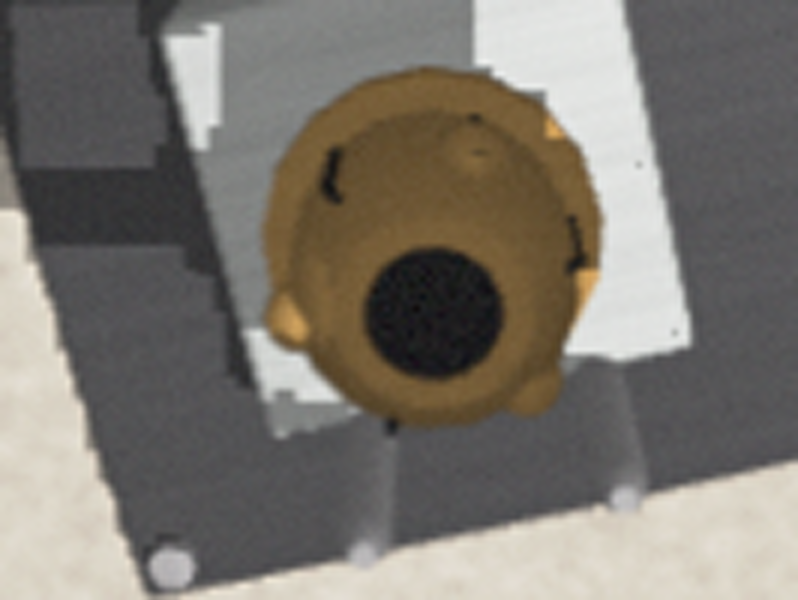

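Run:
```python
from h import *
d=np.load("fx2.npz");C=(d["K"],d["R"],d["t"])
a=cv2.imread("pics/fx2f.png")
hsv=cv2.cvtColor(a,cv2.COLOR_BGR2HSV)
g=cv2.cvtColor(a,cv2.COLOR_BGR2GRAY)
# hole
m=(g[218:245,265:292]<45).astype(np.uint8);n,l,s,c=cv2.connectedComponentsWithStats(m);k=1+s[1:,4].argmax();h=c[k]+[265,218];print("hole px",h,s[k])
top=onz("wrist",*h,.095,C);print("stub top",top)
f=lambda X,Y:((X+.5)/6-.5+206,(Y+.5)/6-.5+179)
p1=onz("wrist",*f(365,553),.086,C);p2=onz("wrist",*f(625,498),.086,C)
print(p1,p2,"sep",np.linalg.norm(p1-p2));mid=(p1+p2)/2;v=mid-top;print("mid",mid,"dist",np.hypot(*v[:2]),"yaw",np.arctan2(v[1],v[0]),"perp yaw",np.arctan2(*( (p2-p1)[[1,0]]))-np.pi/2, np.arctan2(*((p1-p2)[[1,0]]))-np.pi/2)
# brass shoulder outline from crop (z=.065): leftmost,top,right
mm=cv2.inRange(hsv,(8,80,20),(25,255,255));ys,xs=np.nonzero(mm);
for q in [(428,67),(264,225),(602,225),(310,120),(545,110)]:
    P=onz("wrist",*f(*q),.065,C);print("shoulder r",np.hypot(*(P-top)[:2]),P)
# plate bolts, z=.018
A=cv2.imread("pics/fx.png")
d=np.load("fx.npz");C1=(d["K"],d["R"],d["t"])
B=[onz("wrist",u,v,.019,C1) for u,v in[(216,150),(318,126),(337,224),(242,245)]];print(np.mean(B,0),[np.arctan2(*(B[(i+1)%4]-B[i])[[1,0]])%(np.pi/2) for i in range(4)])
# top cam
t=cv2.imread("pics/top0.png");print("topcam stub",onz("top",125+(602+.5)*75/400-.5,205+(178+.5)*60/320-.5,.095))
print("pins top",[onz("top",125+(x+.5)*75/400-400*75/400-.5+0,205+(y+.5)*60/320-.5,.086) for x,y in[(537,97),(635,70)]])
print("stub",onz("top",125+(202.5)*75/400-.5,205+(178.5)*60/320-.5,.095))
print("stub scene",onz("scene",371,252,.095))
```

```text
hole px [277.79132791 230.82926829] [  2   3  22  21 369]
stub top [0.52987809 0.19095436 0.095     ]
[0.5686209  0.18100709 0.086     ] [0.56072759 0.21708972 0.086     ] sep 0.036935898050407534
mid [0.56467424 0.19904841 0.086     ] dist 0.035725142100008954 yaw 0.22854890452996757 perp yaw 0.2153638049133475 -2.9262288486764456
shoulder r 0.025446619365932406 [0.50443325 0.19065365 0.065     ]
shoulder r 0.02410074262345457 [0.52709598 0.16701474 0.065     ]
shoulder r 0.024261013645694402 [0.5277484  0.21512172 0.065     ]
shoulder r 0.024762271057590764 [0.51179221 0.17404073 0.065     ]
shoulder r 0.024886036599565856 [0.51079278 0.20692514 0.065     ]
[0.53077195 0.19214106 0.019     ] [np.float64(0.21349382312575238), np.float64(0.20897105585587122), np.float64(0.21531577671516078), np.float64(0.2110838239774444)]
topcam stub [0.5259609  0.04609069 0.095     ]
pins top [array([0.56061972, 0.21531156, 0.086     ]), array([0.56938015, 0.17960169, 0.086     ])]
stub [0.53033067 0.18973783 0.095     ]
stub scene [0.53124869 0.19022943 0.095     ]
```

Stub at (0.530, 0.191), yaw 0.214. Pin spacing 36.9 mm and offset 35.7 mm match the spec. Next, the clamp.

```bash
python3 -m inch '[-0.004,-0.045,-0.005,0,100,-0.004,-0.049,0,0,100,-0.004,-0.049,0,0,100,-0.004,-0.049,0,0,100,-0.004,-0.049,0,0,100,-0.004,-0.049,0,0,100,-0.004,-0.049,0,0,100,-0.004,-0.049,0,0,100]'
python3 -m inch '[0,-0.002,0.025,0,100,0,0,0.025,0,100,0,0,0,0,100,0,0,0,0,100]'
python3 - <<'E'
from h import *
C=cam("wrist");a=r.snapshot("wrist")[:,:,::-1];cv2.imwrite("pics/cl_f.png",a)
np.savez("cl.npz",K=C[0],R=C[1],t=C[2])
P=np.array([.572,-.195,.02]);u=proj("wrist",P,C).astype(int);print(u)
x0,y0=u[0]-66,u[1]-50;print("crop origin",x0,y0)
cv2.imwrite("pics/cl.png",cv2.resize(a[y0:y0+100,x0:x0+133],None,fx=6,fy=6,interpolation=2))
E
```

```text
clock: 2.95
ee_pos: [0.5585, -0.2011, 0.1773]
tool_rot: [[-1.0, 0.012, 0.006], [0.012, 1.0, -0.003], [-0.006, -0.003, -1.0]]
force: [0.5, -0.6, -0.0]
gripper_width: 0.0939
finger_force: 0.0
clock: 3.35
ee_pos: [0.5577, -0.2005, 0.1254]
tool_rot: [[-1.0, 0.012, 0.002], [0.012, 1.0, -0.001], [-0.002, -0.001, -1.0]]
force: [0.2, -0.9, 0.2]
gripper_width: 0.094
finger_force: 0.0
[283 231]
crop origin 217 181
```

View pics/cl.png

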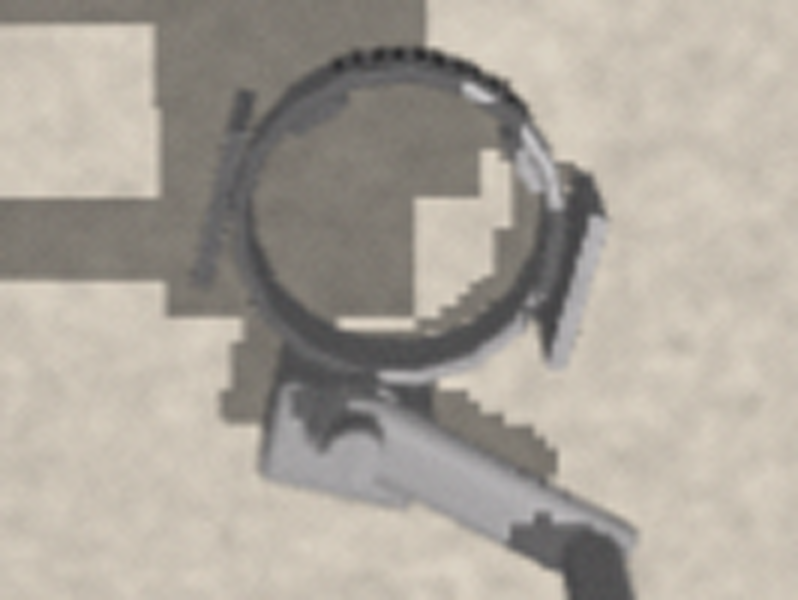

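```bash
python3 - <<'E'
from h import *
d=np.load("cl.npz");C=(d["K"],d["R"],d["t"])
f=lambda X,Y:((X+.5)/6-.5+217,(Y+.5)/6-.5+181)
g=lambda X,Y,z:onz("wrist",*f(X,Y),z,C)[:2]
L=[g(235,92,.024),g(193,287,.024)];R=[g(607,213,.024),g(565,370,.024)]
for E in(L,R):
    v=E[1]-E[0];print("ear len",np.hypot(*v),"yaw",np.arctan2(v[1],v[0]),"mid",(E[0]+E[1])/2)
m=(sum(L)/2+sum(R)/2)/2;print("centre from ears",m,"width vec",sum(R)/2-sum(L)/2)
# inner ring lower edge (z=0..014) circle fit from outer points at top z .014
pts=np.array([g(*q,.014) for q in[(405,55),(330,70),(262,130),(236,225),(262,310),(525,110),(560,200),(545,290)]])
A=np.c_[2*pts,np.ones(len(pts))];s=np.linalg.lstsq(A,(pts**2).sum(1),rcond=None)[0];print("circle outer",s[:2],np.sqrt(s[2]+s[:2]@s[:2]))
print("pivot top z.03",g(355,445,.030)); print("arm end",g(630,540,.03),"post top?",onz("wrist",*f(600,590),.035,C))
E
python3 - <<'E'
import cv2
a=cv2.imread('pics/cl_f.png');cv2.imwrite('pics/cl2.png',cv2.resize(a[230:360,200:373],None,fx=4,fy=4,interpolation=2))
E
```

```text
ear len 0.02946172007891572 yaw -0.23777813869190786 mid [ 0.55276301 -0.22147065]
ear len 0.024526609304443423 yaw -0.22585519185066028 mid [ 0.56867716 -0.16862886]
centre from ears [ 0.56072008 -0.19504976] width vec [0.01591414 0.05284179]
circle outer [ 0.56040165 -0.19526757] 0.024341178453017188
pivot top z.03 [ 0.58936945 -0.20203837]
arm end [ 0.60565066 -0.16159957] post top? [ 0.61123541 -0.16642817  0.035     ]
```

View pics/cl2.png

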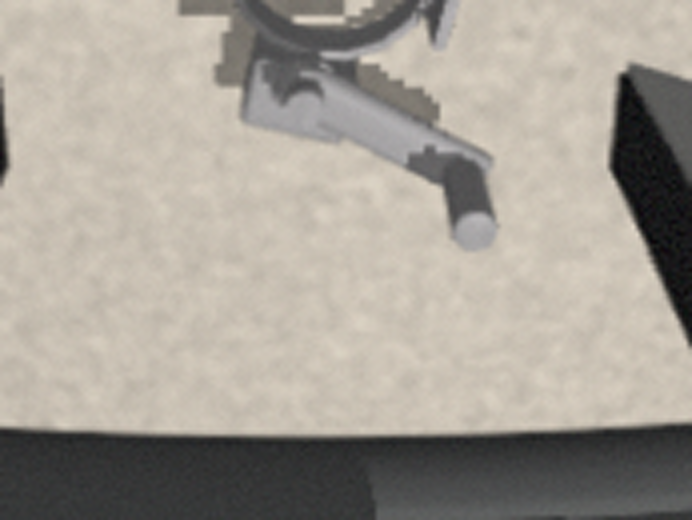

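Post top at full-frame pixel (318,288). Clamp centre (0.5605, -0.1952), ear width 55.2 mm (matches 55.6), ring radius 24.3 mm (24.8), yaw about -0.23. Now the grasp.

```bash
python3 -m inch '[0,0,0,0.11,100,0,0,0,0.11,100,-0.0015,0.006,0.03,0,100,0,0,0.03,0,100,0,0,0.025,0,100,0,0,0.015,0,100,0,0,0,0,100,0,0,0,0,100]'
python3 -m inch '[0,0,0,0,40,0,0,0,0,40,0,0,0,0,40,0,0,0,0,40,0,0,0,0,40,0,0,0,0,40,0,0,0,0,40,0,0,0,0,40]'
python3 - <<'E'
from h import *
d=np.load("cl.npz");C=(d["K"],d["R"],d["t"])
P=onz("wrist",200+474.5/4-.5,230+231.5/4-.5,.056,C);c=np.array([.5605,-.1952]);y=-.23
x=np.array([np.cos(y),np.sin(y)]);v=P[:2]-c-.026*x;print(P,np.hypot(*v),"screw",1.4-(np.arctan2(v[1],v[0])-y))
E
```

```text
clock: 4.2
ee_pos: [0.5608, -0.195, 0.0249]
tool_rot: [[-0.973, 0.229, 0.002], [0.229, 0.973, -0.001], [-0.002, -0.001, -1.0]]
force: [-0.8, -0.5, -0.6]
gripper_width: 0.0939
finger_force: 0.0
clock: 5.0
ee_pos: [0.5595, -0.1947, 0.0236]
tool_rot: [[-0.973, 0.23, 0.0], [0.23, 0.973, -0.0], [-0.0, -0.0, -1.0]]
force: [-1.0, 0.1, 2.0]
gripper_width: 0.0551
finger_force: 29.9
[ 0.60768086 -0.16761704  0.056     ] 0.040013084056013636 screw 0.17733477373998086
```

```bash
python3 -m inch '[0,0,-0.015,0,40,0,0,-0.03,0,40,0,0,-0.04,-0.11,40,0,0,-0.04,-0.11,40,0,0,-0.025,-0.11,40,0,0,0,-0.11,40,0,0,0,0,40,0,0,0,0,40]'
python3 - <<'E'
from h import *
s=r.state();C=cam("wrist");a=r.snapshot("wrist")[:,:,::-1];cv2.imwrite("pics/h_f.png",a)
T=s["tool_rot"];P=s["ee_pos"]+T@[0,0,.0]
u=proj("wrist",P,C).astype(int);print(u,"yaw",np.arctan2(T[1,1],T[0,1])-np.pi/2)
x0,y0=u[0]-66,max(u[1]-45,0);print("crop origin",x0,y0)
np.savez("h.npz",K=C[0],R=C[1],t=C[2],p=s["ee_pos"],T=T)
cv2.imwrite("pics/h.png",cv2.resize(a[y0:y0+100,x0:x0+133],None,fx=6,fy=6,interpolation=2))
delta([.530,.1908,.160])
E
```

```text
clock: 5.8
ee_pos: [0.5588, -0.1942, 0.1731]
tool_rot: [[-0.979, -0.204, -0.001], [-0.204, 0.979, 0.001], [0.001, 0.001, -1.0]]
force: [-1.2, 0.2, -2.1]
gripper_width: 0.0554
finger_force: 29.9
[277 273] yaw 0.20594997661120074
crop origin 211 228
shift tool [-0.05084817  0.38256889  0.01298851]
```

View pics/h.png

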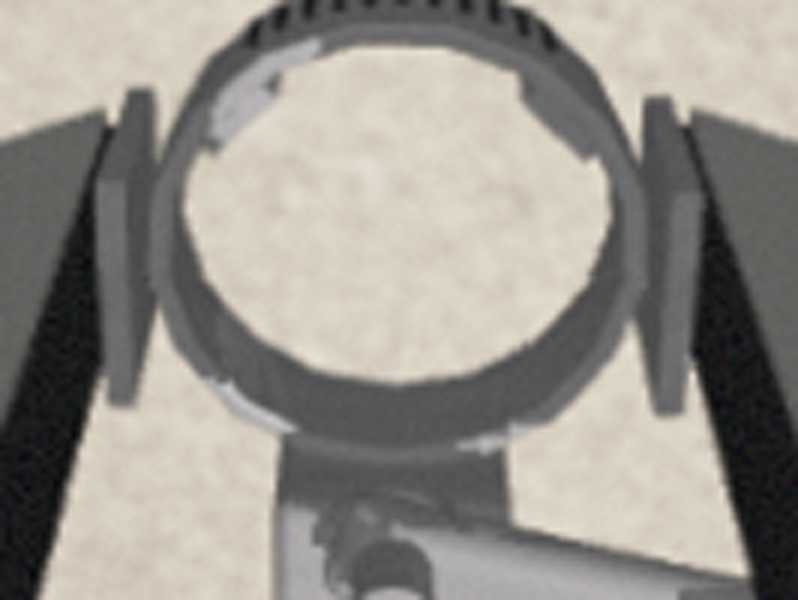

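Run:
```python
from h import *
d=np.load("h.npz");C=(d["K"],d["R"],d["t"]);p=d["p"];T=d["T"]
f=lambda X,Y:((X+.5)/6-.5+211,(Y+.5)/6-.5+228)
und=p[2]-.0236
def g(X,Y,h):return (T.T@(onz("wrist",*f(X,Y),und+h,C)-p))[:2]*1e3
print("ears back/front L,R",g(98,178,.024),g(108,405,.024),g(702,190,.024),g(684,413,.024))
pts=np.array([g(*q,.014) for q in[(400,45),(345,50),(470,55),(210,380),(290,432),(400,450),(500,440)]])
A=np.c_[2*pts,np.ones(len(pts))];s=np.linalg.lstsq(A,(pts**2).sum(1),rcond=None)[0];c=s[:2];print("inner circle",c,np.sqrt(s[2]+c@c))
for q in[(215,152),(282,95),(520,95),(592,158),(248,122),(555,126)]:
  for h in(.014,.004):print(q,h,g(*q,h)-c,np.hypot(*(g(*q,h)-c)))
```

```text
ears back/front L,R [ 10.16373273 -27.55158989] [-14.06541819 -28.13281323] [ 8.85050241 27.56834852] [-15.08072073  27.33879356]
inner circle [-3.30992271 -0.42416328] 22.77960374508519
(215, 152) 0.014 [ 11.72973089 -17.30985568] 20.90975108310975
(215, 152) 0.004 [  7.2844842 -18.3281719] 19.722717746419796
(282, 95) 0.014 [ 17.66359679 -10.74482089] 20.67495653278983
(282, 95) 0.004 [ 13.56588044 -11.37864094] 17.706117068907115
(520, 95) 0.014 [17.62451554 11.7503466 ] 21.18240290929831
(520, 95) 0.004 [13.52451029 12.43400711] 18.371633335092245
(592, 158) 0.014 [11.02753136 18.82536402] 21.817442069600467
(592, 158) 0.004 [ 6.54115876 19.92338899] 20.96969686985991
(248, 122) 0.014 [ 14.87506626 -14.04657126] 20.459075260587554
(248, 122) 0.004 [ 10.61403328 -14.87376582] 18.272564468334426
(555, 126) 0.014 [14.40766039 15.16137335] 20.915255674579797
(555, 126) 0.004 [10.11925273 16.04480839] 18.969321335368914
```

Held clamp: ear tops at (100,180)-(110,405) and (700,190)-(684,413); pads near (248,122) and (555,126). Clamp centre is about 2.5 mm ahead of the TCP and the pads stand roughly 1.8 mm in.

```bash
python3 -m inch '[-0.006,0.045,0,-0.008,40,-0.006,0.048,0,0,40,-0.006,0.048,0,0,40,-0.006,0.048,0,0,40,-0.006,0.048,0,0,40,-0.006,0.048,0,0,40,-0.006,0.048,0,0,40,-0.006,0.048,0,0,40]'
python3 -m inch '[0,0,0.005,0,40,0,0,0,0,40,0,0,0,0,40]'
python3 - <<'E'
from h import *
delta([.5271,.1902,.135],np.pi/2+.214);print(r.state()["force"],r.state()["ee_pos"])
E
```

```text
clock: 6.65
ee_pos: [0.5236, 0.1897, 0.1723]
tool_rot: [[-0.977, -0.213, -0.002], [-0.213, 0.977, -0.0], [0.002, 0.0, -1.0]]
force: [0.4, 0.0, -1.7]
gripper_width: 0.0555
finger_force: 29.9
clock: 6.95
ee_pos: [0.5244, 0.1869, 0.1674]
tool_rot: [[-0.977, -0.213, -0.002], [-0.213, 0.977, -0.001], [0.002, -0.001, -1.0]]
force: [0.3, 0.6, -1.1]
gripper_width: 0.0553
finger_force: 29.9
shift tool [-0.00342088  0.0026672   0.03238281]
turn 0.0009395634050057833 q6 -1.5983042216280297
[ 0.30016743  0.58010282 -1.11201433] [0.52439404 0.18689681 0.16739181]
```

```bash
python3 -m inch '[-0.0034,0.0027,0.015,0,40,0,0,0.015,0,40,0,0,0,0,40,0,0,0,0,40]'
python3 - <<'E'
from h import *
s=r.state();C=cam("wrist");a=r.snapshot("wrist")[:,:,::-1];cv2.imwrite("pics/p_f.png",a)
T=s["tool_rot"];print(T.T@(np.array([.530,.1908,.095])-s["ee_pos"]),proj("wrist",[.530,.1908,.095],C),s["ee_pos"])
cv2.imwrite("pics/p.png",cv2.resize(a[228:328,211:344],None,fx=6,fy=6,interpolation=2))
np.savez("p.npz",K=C[0],R=C[1],t=C[2],p=s["ee_pos"],T=T)
E
```

```text
clock: 7.35
ee_pos: [0.5269, 0.1904, 0.137]
tool_rot: [[-0.977, -0.213, -0.003], [-0.213, 0.977, -0.001], [0.003, 0.0, -1.0]]
force: [0.3, 0.3, -0.9]
gripper_width: 0.0555
finger_force: 29.9
[-0.00321469 -0.00026596  0.04195471] [276.72862304 249.32040916] [0.52691855 0.19039928 0.13696364]
```

View pics/p.png

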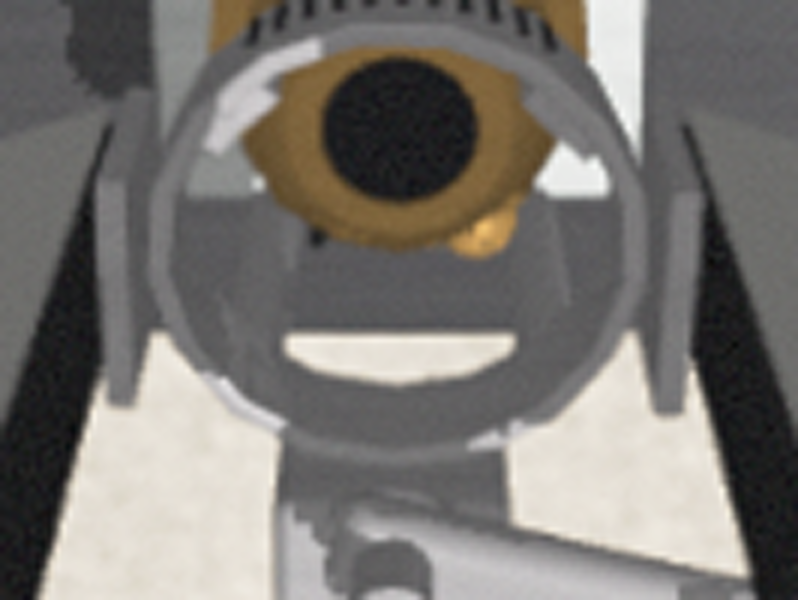

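Hole centre at (400,130), within half a pixel of the prediction (397,130), so the alignment is right. Descending gently.

```bash
python3 -m inch '[0,0,0.01,0,40,0,0,0.01,0,40,0,0,0.005,0,40,0,0,0,0,40]'
python3 -m inch '[0,0,0.002,0,40,0,0,0.002,0,40,0,0,0,0,40]'
```

```text
clock: 7.8
ee_pos: [0.5265, 0.1911, 0.1119]
tool_rot: [[-0.977, -0.215, -0.003], [-0.215, 0.977, -0.001], [0.003, 0.0, -1.0]]
force: [0.1, -0.6, -1.9]
gripper_width: 0.0553
finger_force: 29.9
clock: 8.1
ee_pos: [0.5276, 0.1915, 0.1096]
tool_rot: [[-0.977, -0.215, -0.0], [-0.215, 0.977, 0.0], [0.0, 0.0, -1.0]]
force: [-1.3, 0.5, -0.8]
gripper_width: 0.0556
finger_force: 29.9
```

```bash
python3 -m inch '[0,0,0.002,0,40,0,0,0.002,0,40,0,0,0,0,40]'
python3 -m inch '[0,0,0.002,0,40,0,0,0.002,0,40,0,0,0,0,40]'
```

```text
clock: 8.4
ee_pos: [0.5273, 0.191, 0.1059]
tool_rot: [[-0.977, -0.215, -0.001], [-0.215, 0.977, -0.001], [0.001, -0.001, -1.0]]
force: [-3.7, -0.8, 3.7]
gripper_width: 0.055
finger_force: 29.9
clock: 8.7
ee_pos: [0.5272, 0.191, 0.1027]
tool_rot: [[-0.977, -0.215, -0.001], [-0.215, 0.977, -0.001], [0.001, -0.0, -1.0]]
force: [-4.7, -2.7, 7.3]
gripper_width: 0.0555
finger_force: 29.9
```

```bash
python3 -m inch '[0.0007,0,0.0015,0,40,0,0,0.0015,0,40,0,0,0,0,40]'
python3 -m inch '[0,0,0.0015,0,40,0,0,0.0015,0,40,0,0,0,0,40]'
python3 -m inch '[0,0,0.0015,0,40,0,0,0.0015,0,40,0,0,0,0,40]'
```

```text
clock: 9.0
ee_pos: [0.527, 0.1909, 0.0999]
tool_rot: [[-0.977, -0.215, 0.0], [-0.215, 0.977, -0.001], [-0.0, -0.001, -1.0]]
force: [-5.7, -1.6, 7.7]
gripper_width: 0.0558
finger_force: 29.9
clock: 9.3
ee_pos: [0.527, 0.1909, 0.0965]
tool_rot: [[-0.977, -0.215, 0.0], [-0.215, 0.977, -0.001], [0.0, -0.001, -1.0]]
force: [-3.8, -2.2, 5.0]
gripper_width: 0.0553
finger_force: 29.9
clock: 9.6
ee_pos: [0.5268, 0.1908, 0.0922]
tool_rot: [[-0.977, -0.215, -0.0], [-0.215, 0.977, -0.001], [0.0, -0.001, -1.0]]
force: [-1.5, -1.5, 1.6]
gripper_width: 0.0553
finger_force: 29.9
```

```bash
python3 -m inch '[0,0,0.0015,0,40,0,0,0.001,0,40,0,0,0,0,40]'
python3 -m inch '[0,0,0.001,0,40,0,0,0.0005,0,40,0,0,0,0,40]'
```

```text
clock: 9.9
ee_pos: [0.5268, 0.1908, 0.0892]
tool_rot: [[-0.977, -0.215, -0.001], [-0.215, 0.977, -0.001], [0.001, -0.0, -1.0]]
force: [-0.2, -2.7, -1.0]
gripper_width: 0.0553
finger_force: 29.9
clock: 10.2
ee_pos: [0.5268, 0.1908, 0.0885]
tool_rot: [[-0.977, -0.215, -0.0], [-0.215, 0.977, -0.001], [0.001, -0.0, -1.0]]
force: [-3.5, -3.6, 3.4]
gripper_width: 0.0552
finger_force: 29.9
```

```bash
python3 -m inch '[0,0,0.001,0,40,0,0,0,0,40]'
python3 -m inch '[0,0,0.001,0,40,0,0,0,0,40]'
```

```text
clock: 10.4
ee_pos: [0.5269, 0.1909, 0.0885]
tool_rot: [[-0.977, -0.215, -0.0], [-0.215, 0.977, -0.001], [0.001, -0.001, -1.0]]
force: [-5.3, -3.9, 8.2]
gripper_width: 0.0555
finger_force: 29.9
clock: 10.6
ee_pos: [0.5269, 0.1909, 0.0885]
tool_rot: [[-0.977, -0.215, -0.0], [-0.215, 0.977, -0.001], [0.001, -0.001, -1.0]]
force: [-7.4, -4.5, 12.3]
gripper_width: 0.0551
finger_force: 29.9
```

```bash
python3 -m inch '[0,0,-0.002,0,40,0,0,0,0,40]'
python3 -m inch '[-0.0007,0,0,0,40,0,0,0,0,40]'
python3 -m inch '[-0.0007,0,0,0,40,0,0,0,0,40]'
```

```text
clock: 10.8
ee_pos: [0.5268, 0.1909, 0.0886]
tool_rot: [[-0.977, -0.215, -0.0], [-0.215, 0.977, -0.0], [0.0, -0.0, -1.0]]
force: [-2.9, -3.4, 3.6]
gripper_width: 0.0555
finger_force: 29.9
clock: 11.0
ee_pos: [0.5269, 0.1909, 0.0885]
tool_rot: [[-0.977, -0.215, -0.002], [-0.215, 0.977, -0.001], [0.002, -0.0, -1.0]]
force: [-5.3, -3.8, 5.2]
gripper_width: 0.0554
finger_force: 29.9
clock: 11.2
ee_pos: [0.527, 0.1909, 0.0886]
tool_rot: [[-0.977, -0.215, -0.004], [-0.215, 0.977, -0.001], [0.004, -0.001, -1.0]]
force: [-7.0, -4.7, 6.9]
gripper_width: 0.0554
finger_force: 29.9
```

```bash
python3 -m inch '[-0.0007,-0.001,-0.001,0,40,0,0,0,0,40]'
python3 -m inch '[-0.001,-0.0005,0,0,40,0,0,0,0,40]'
```

```text
clock: 11.4
ee_pos: [0.527, 0.1908, 0.0886]
tool_rot: [[-0.977, -0.214, -0.005], [-0.214, 0.977, 0.0], [0.005, 0.001, -1.0]]
force: [-6.7, -2.4, 4.7]
gripper_width: 0.0555
finger_force: 29.9
clock: 11.6
ee_pos: [0.5271, 0.1908, 0.0886]
tool_rot: [[-0.977, -0.214, -0.008], [-0.214, 0.977, 0.0], [0.007, 0.002, -1.0]]
force: [-9.9, -0.9, 6.7]
gripper_width: 0.0554
finger_force: 29.9
```

Seated at z = 0.0885 (expected 0.0886), with the pads drawn onto the stub. I'll relax the arm, let go and rise.

```bash
python3 -m inch '[0.0025,0,-0.001,0,40,0,0,0,0,40]'
python3 -m inch '[0,0,0,0,60,0,0,0,0,80,0,0,0,0,100,0,0,0,0,100]'
python3 -m inch '[0,0,-0.02,0,100,0,0,-0.04,0,100,0,0,-0.03,0.12,100,0,0,0,0.12,100,0,0,0,0.12,100,0,0,0,0,100,0,0,0,0,100]'
python3 - <<'E'
from h import *
s=r.state();C=cam("wrist");a=r.snapshot("wrist")[:,:,::-1];cv2.imwrite("pics/q_f.png",a)
x=np.array([.977,.212]);c=np.array([.530,.1908])
P=np.r_[c+.026*x+.04*np.array([np.cos(1.437),np.sin(1.437)]),.121]
u=proj("wrist",P,C);print(P,u,s["q"])
np.savez("q.npz",K=C[0],R=C[1],t=C[2])
m=proj("wrist",np.r_[c+.02*x,.09],C).astype(int);x0,y0=m[0]-66,m[1]-50;print("o",x0,y0)
cv2.imwrite("pics/q.png",cv2.resize(a[y0:y0+100,x0:x0+133],None,fx=6,fy=6,interpolation=2))
E
```

```text
clock: 11.8
ee_pos: [0.5269, 0.1906, 0.0896]
tool_rot: [[-0.977, -0.214, -0.002], [-0.214, 0.977, 0.001], [0.001, 0.002, -1.0]]
force: [-2.7, 0.2, -2.3]
gripper_width: 0.0556
finger_force: 29.9
clock: 12.2
ee_pos: [0.529, 0.1899, 0.091]
tool_rot: [[-0.977, -0.214, 0.002], [-0.214, 0.977, 0.0], [-0.002, -0.0, -1.0]]
force: [-0.6, -0.3, -0.1]
gripper_width: 0.0773
finger_force: 0.0
clock: 12.9
ee_pos: [0.528, 0.1897, 0.1804]
tool_rot: [[-0.99, 0.141, 0.0], [0.141, 0.99, 0.0], [-0.0, 0.0, -1.0]]
force: [-0.7, 0.6, 0.1]
gripper_width: 0.094
finger_force: 0.0
[0.5607379 0.2359545 0.121    ] [342.80565149 266.788754  ] [ 1.90707020e-01  2.16720080e-01  1.62375197e+00 -5.14755154e-05
  1.30074426e+00 -1.23860994e+00]
o 220 195
```

View pics/q.png

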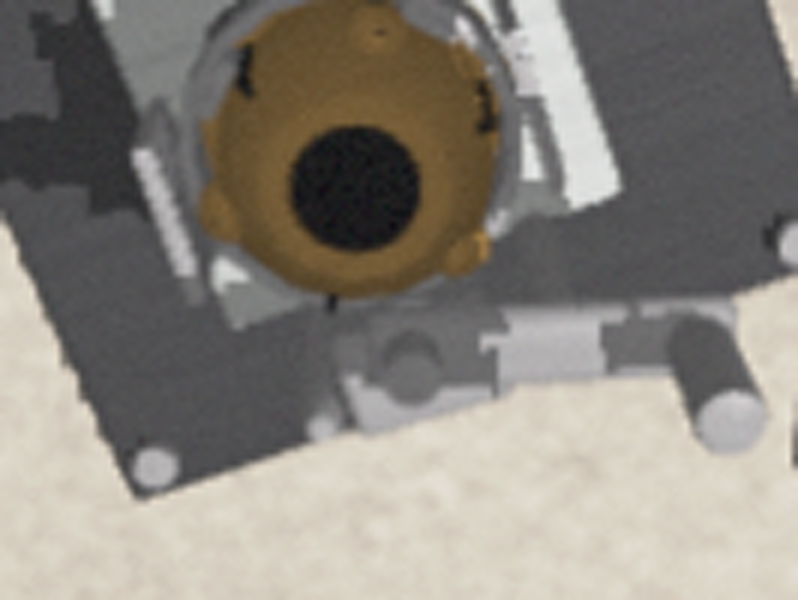

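Clamp is seated below the barbs, with the housing between the pins. Post top at crop (730,420), pivot near (412,366).

Run:
```python
from h import *
d=np.load("q.npz");C=(d["K"],d["R"],d["t"])
f=lambda X,Y:((X+.5)/6-.5+220,(Y+.5)/6-.5+195)
P=onz("wrist",*f(730,421),.121,C);print("post",P)
for z in(.092,.097):print("pivot px",onz("wrist",*f(412,365),z,C))
x=np.array([.977,.212])
for sft in(0,.001,.002):
    pv=np.array([.530,.1908])+(.026+sft)*x;v=P[:2]-pv;print(pv,np.hypot(*v),"crank ang",np.arctan2(v[1],v[0]))
s=r.state();print(np.arctan2(s["tool_rot"][1,1],s["tool_rot"][0,1]))
```

```text
post [0.55878775 0.23485864 0.121     ]
pivot px [0.55797348 0.19511916 0.092     ]
pivot px [0.55569983 0.19524329 0.097     ]
[0.555402 0.196312] 0.03869505140076163 crank ang 1.4831859065085853
[0.556379 0.196524] 0.038410245182281144 crank ang 1.508043897921181
[0.557356 0.196736] 0.038149519171521956 crank ang 1.5332574295833084
1.4290389849653535
```

```bash
python3 -m inch '[0,0,0,0.14,60,0,0,0,0.14,40,0,0,0,0.14,30,0,0,0,0.14,30,0,0,0,0.14,30,0,0,0,0.14,30,0,0,0,0.14,30,0,0,0,0.14,30]'
python3 -m inch '[0,0,0,0.13,30,0,0,0,0.13,30,0,0,0,0.13,30,0,0,0,0,30,0,0,0,0,30]'
python3 - <<'E'
from h import *
delta([.559,.2355,.118],-.08);print(r.state()["ee_pos"],r.state()["q"])
E
```

```text
clock: 13.75
ee_pos: [0.5278, 0.1897, 0.1799]
tool_rot: [[-0.298, 0.954, -0.001], [0.954, 0.298, -0.0], [0.0, -0.001, -1.0]]
force: [0.5, 0.7, 0.3]
gripper_width: 0.0336
finger_force: 0.0
clock: 14.25
ee_pos: [0.5278, 0.1897, 0.1801]
tool_rot: [[0.079, 0.997, -0.0], [0.997, -0.079, -0.0], [-0.0, -0.0, -1.0]]
force: [0.7, -0.5, 0.1]
gripper_width: 0.028
finger_force: 0.0
shift tool [0.04810042 0.02745979 0.06211395]
turn 0.0004518351535218734 q6 0.27036454958032424
[0.52782808 0.18973987 0.18013015] [ 1.90809331e-01  2.17105523e-01  1.62391846e+00 -2.63522599e-05
  1.30095562e+00  2.70364550e-01]
```

```bash
python3 -m inch '[0.024,0.0137,0,0,30,0.024,0.0137,0,0,30,0,0,0.02,0,30,0,0,0.02,0,30,0,0,0.012,0,30,0,0,0,0,30,0,0,0,0,30]'
python3 -m inch '[0,0,0.005,0,30,0,0,0.005,0,30,0,0,0,0,20,0,0,0,0,13,0,0,0,0,13,0,0,0,0,13]'
```

```text
clock: 14.95
ee_pos: [0.5593, 0.2353, 0.1285]
tool_rot: [[0.082, 0.997, -0.0], [0.997, -0.082, 0.0], [0.0, -0.0, -1.0]]
force: [0.2, 0.7, -0.3]
gripper_width: 0.0281
finger_force: 0.0
clock: 15.55
ee_pos: [0.5594, 0.2354, 0.1186]
tool_rot: [[0.083, 0.997, 0.0], [0.997, -0.083, 0.0], [0.0, 0.0, -1.0]]
force: [-0.3, 0.5, -0.5]
gripper_width: 0.0121
finger_force: 0.0
```

```bash
python3 -m inch '[-0.0002,0.004,0,0.1,13,-0.0002,0.004,0,0.1,13,-0.0002,0.004,0,0.1,13,-0.0002,0.004,0,0.1,13,0,0,0,0,13]'
python3 -m inch '[-0.0002,0.004,0,0.1,13,-0.0002,0.004,0,0.1,13,-0.0002,0.004,0,0.1,13,0,0,0,0,13]'
```

```text
clock: 16.05
ee_pos: [0.574, 0.2309, 0.1183]
tool_rot: [[0.464, 0.886, -0.002], [0.886, -0.464, 0.0], [-0.001, -0.001, -1.0]]
force: [-1.5, 0.5, 0.6]
gripper_width: 0.0118
finger_force: 0.8
clock: 16.45
ee_pos: [0.5837, 0.2238, 0.1182]
tool_rot: [[0.704, 0.71, -0.001], [0.71, -0.704, 0.0], [-0.001, -0.001, -1.0]]
force: [-2.0, 0.9, 0.6]
gripper_width: 0.012
finger_force: 0.8
```

```bash
cat > f.py <<'E'
from h import *
s=r.state();T=s["tool_rot"];F=s["force"];v=s["ee_pos"][:2]-[.556,.1957]
a=np.arctan2(v[1],v[0]);print("F tool",(T.T@F).round(1),"rad mm",np.hypot(*v)*1e3,"screw~",1.614-a,"y-tangent err",(np.arctan2(T[1,1],T[0,1])-(a-np.pi/2)).round(3),"q6",s["q"][5],"clk",s["clock"])
E
python3 f.py
```

```text
F tool [-0.8 -2.  -0.6] rad mm 39.43962227476655 screw~ 0.8205824831126345 y-tangent err -0.004 q6 1.0086670270643023 clk 16.45
```

```bash
python3 -m inch '[-0.0002,0.004,0,0.1,13,-0.0002,0.004,0,0.1,13,0,0,0,0,13]'; python3 f.py
python3 -m inch '[-0.0001,0.003,0,0.075,13,0,0,0,0,13]'; python3 f.py
```

```text
clock: 16.75
ee_pos: [0.5887, 0.2177, 0.1182]
tool_rot: [[0.83, 0.557, -0.001], [0.557, -0.83, 0.0], [-0.001, -0.001, -1.0]]
force: [-2.1, 0.5, -0.0]
gripper_width: 0.0121
finger_force: 0.8
F tool [-1.5 -1.6  0. ] rad mm 39.447675977021085 screw~ 1.0218716881322378 y-tangent err -0.001 q6 1.1959836589366732 clk 16.75
clock: 16.95
ee_pos: [0.5903, 0.2153, 0.1182]
tool_rot: [[0.869, 0.494, -0.001], [0.494, -0.869, 0.0], [-0.001, -0.001, -1.0]]
force: [-2.0, 0.7, -0.0]
gripper_width: 0.0121
finger_force: 0.9
F tool [-1.4 -1.6  0. ] rad mm 39.50438059393304 screw~ 1.0948548090341659 y-tangent err -0.002 q6 1.2659086300448184 clk 16.95
```

```bash
for i in 1; do python3 -m inch '[-0.0001,0.003,0,0.075,13,0,0,0,0,13]'|grep -v rot; python3 f.py;
python3 -m inch '[-0.0001,0.003,0,0.075,13,0,0,0,0,13]'|grep -v rot; python3 f.py; done
```

```text
clock: 17.15
ee_pos: [0.5918, 0.2126, 0.1182]
force: [-2.4, 0.6, -0.4]
gripper_width: 0.0122
finger_force: 0.9
F tool [-1.9 -1.6  0.4] rad mm 39.56001765870848 screw~ 1.1727403984683562 y-tangent err 0.0 q6 1.3363456904534126 clk 17.15
clock: 17.35
ee_pos: [0.5931, 0.2098, 0.1183]
force: [-1.3, 1.2, -0.2]
gripper_width: 0.0126
finger_force: 0.9
F tool [-0.8 -1.6  0.2] rad mm 39.71319308187806 screw~ 1.2503812455156738 y-tangent err 0.003 q6 1.4067012228826175 clk 17.35
```

```bash
python3 -m inch '[0,0.002,0,0.05,13,0,0,0,0,13]'|grep ee_; python3 f.py;
python3 -m inch '[0,0.002,0,0.05,13,0,0,0,0,13]'|grep ee_; python3 f.py
```

```text
ee_pos: [0.5939, 0.208, 0.1183]
F tool [-1.8 -2.4 -0.9] rad mm 39.836831754200304 screw~ 1.2997741189214063 y-tangent err 0.002 q6 1.4535907185146955 clk 17.55
ee_pos: [0.5946, 0.2061, 0.1184]
F tool [-0.9 -2.3  1. ] rad mm 39.971554891599745 screw~ 1.3515432277731358 y-tangent err 0.003 q6 1.5008830948522904 clk 17.75
```

```bash
python3 -m inch '[-0.0001,0.002,0,0.05,13,0,0,0,0,13]'|grep ee_; python3 f.py;
python3 -m inch '[-0.0001,0.002,0,0.05,13,0,0,0,0,13]'|grep ee_; python3 f.py
```

```text
ee_pos: [0.5952, 0.2041, 0.1184]
F tool [-0.3 -2.2 -0.2] rad mm 40.05791561980335 screw~ 1.4018530181086915 y-tangent err 0.004 q6 1.547959316902962 clk 17.95
ee_pos: [0.5956, 0.2021, 0.1184]
F tool [-0.9 -2.   0.1] rad mm 40.10300912267315 screw~ 1.4526419172181169 y-tangent err 0.004 q6 1.5948989449892055 clk 18.15
```

```bash
python3 -m inch '[-0.0001,0.002,0,0.05,13,0,0,0,0,13]'|grep ee_; python3 f.py;
python3 -m inch '[-0.0001,0.002,0,0.05,13,0,0,0,0,13]'|grep ee_; python3 f.py
```

```text
ee_pos: [0.5959, 0.2003, 0.1185]
F tool [-0.8 -2.3 -0.6] rad mm 40.13398049842201 screw~ 1.4998261834371214 y-tangent err 0.001 q6 1.641823288764387 clk 18.35
ee_pos: [0.5961, 0.1985, 0.1185]
F tool [-0.7 -4.   0.5] rad mm 40.1628375534059 screw~ 1.545330845701026 y-tangent err -0.003 q6 1.6887083991980174 clk 18.55
```

Biting now; the push has risen to 4 N.

```bash
python3 -m inch '[-0.0001,0.002,0,0.05,13,0,0,0,0,13]'|grep ee_; python3 f.py
```

```text
ee_pos: [0.5962, 0.1966, 0.1186]
F tool [-0.4 -4.8  0.7] rad mm 40.20472792158118 screw~ 1.5921206574149949 y-tangent err -0.007 q6 1.7355578130065024 clk 18.75
```

```bash
python3 -m inch '[-0.0001,0.002,0,0.05,13,0,0,0,0,13]'|grep ee_; python3 f.py
```

```text
ee_pos: [0.5962, 0.1947, 0.1187]
F tool [-0.2 -4.7  0.2] rad mm 40.2562995264155 screw~ 1.639060568349454 y-tangent err -0.01 q6 1.7824325561676666 clk 18.95
```

```bash
python3 -m inch '[-0.0001,0.002,0,0.05,13,0,0,0,0,13]'|grep ee_; python3 f.py
```

```text
ee_pos: [0.5962, 0.193, 0.1187]
F tool [ 0.2 -6.5  1.3] rad mm 40.30814669539987 screw~ 1.68134698978902 y-tangent err -0.018 q6 1.8294303240863083 clk 19.15
```

```bash
python3 -m inch '[-0.0001,0.002,0,0.04,13,0,0,0,0,13]'|grep ee_; python3 f.py
```

```text
ee_pos: [0.5962, 0.1911, 0.1189]
F tool [-0.2 -5.3  0.6] rad mm 40.43382439720252 screw~ 1.7272971954173069 y-tangent err -0.011 q6 1.8661747624521532 clk 19.35
```

```bash
python3 -m inch '[-0.0001,0.0015,0,0.03,13,0,0,0,0,13]'|grep ee_; python3 f.py
```

```text
ee_pos: [0.596, 0.1899, 0.119]
F tool [ 0.1 -6.9  0.9] rad mm 40.457042347523476 screw~ 1.7567980652442645 y-tangent err -0.012 q6 1.8937982354400764 clk 19.55
```

```bash
python3 -m inch '[-0.0001,0.0015,0,0.035,13,0,0,0,0,13]'|grep ee_; python3 f.py
```

```text
ee_pos: [0.5959, 0.1889, 0.1191]
F tool [-0.5 -7.5  1.1] rad mm 40.49966520722587 screw~ 1.7823072057894518 y-tangent err -0.021 q6 1.926611761196762 clk 19.75
```

```bash
python3 -m inch '[-0.0001,0.0015,0,0.035,13,0,0,0,0,13]'|grep ee_; python3 f.py
```

```text
ee_pos: [0.5957, 0.1879, 0.1191]
F tool [-0.1 -8.7  1.9] rad mm 40.47216021262467 screw~ 1.8086196937415424 y-tangent err -0.03 q6 1.9593866687628687 clk 19.95
```

```bash
python3 -m inch '[-0.0001,0.001,0,0.02,13,0,0,0,0,13]'|grep ee_; python3 f.py
```

```text
ee_pos: [0.5955, 0.1872, 0.1191]
F tool [-0.1 -8.8  1.7] rad mm 40.42757553162993 screw~ 1.8249057149112502 y-tangent err -0.033 q6 1.9777025943106448 clk 20.15
```

```bash
python3 -m inch '[0,0,0,0,13,0,0,0,0,13]'|grep ee_; python3 f.py
```

```text
ee_pos: [0.5955, 0.1873, 0.1192]
F tool [-0.1 -9.5  1.5] rad mm 40.42531899546238 screw~ 1.8236970036598792 y-tangent err -0.034 q6 1.9774269961265534 clk 20.35
```

```bash
python3 -m inch '[0,0.0008,0,0.01,13,0,0,0,0,13]'|grep ee_; python3 f.py
```

```text
ee_pos: [0.5954, 0.1868, 0.1192]
F tool [ -0.9 -10.3   2.2] rad mm 40.443643386001085 screw~ 1.8363141620466281 y-tangent err -0.032 q6 1.9864085972250858 clk 20.55
```

Firm at about 10 N. Backing off the load, letting go and rising.

```bash
python3 -m inch '[0,-0.0015,0,0,13,0,-0.0015,0,0,13,0,0,0,0,13]'|grep -v rot; python3 f.py
python3 -m inch '[0,0,0,0,20,0,0,0,0,30,0,0,0,0,30,0,0,0,0,30]'|grep -v rot; python3 f.py
```

```text
clock: 20.85
ee_pos: [0.5956, 0.1876, 0.119]
force: [2.5, 5.2, -1.1]
gripper_width: 0.0125
finger_force: 2.8
F tool [ 1.1 -5.7  1.1] rad mm 40.41298178672125 screw~ 1.8148542914522277 y-tangent err -0.054 q6 1.9915731573044393 clk 20.85
clock: 21.25
ee_pos: [0.5944, 0.1857, 0.1182]
force: [-0.3, -0.0, -0.2]
gripper_width: 0.0278
finger_force: 0.0
F tool [-0.3  0.1  0.2] rad mm 39.70940599749571 screw~ 1.8680808777331221 y-tangent err -0.003 q6 1.9932308161170567 clk 21.25
```

```bash
python3 -m inch '[0,0,-0.01,0,30,0,0,-0.03,0,30,0,0,-0.04,0,30,0.03,0,-0.02,0,30,0,0,0,0,30,0,0,0,0,30]'|grep -v rot
python3 - <<'E'
from h import *
C=cam("wrist");a=r.snapshot("wrist")[:,:,::-1];m=proj("wrist",[.545,.19,.09],C).astype(int)
x0=min(max(m[0]-80,0),400);y0=min(max(m[1]-60,0),300)
L=cv2.resize(a[y0:y0+120,x0:x0+160],(800,600),interpolation=2);cv2.imwrite("pics/end.png",L);print(m)
t=r.snapshot("top")[:,:,::-1];d=cv2.absdiff(t,cv2.imread("pics/top0.png")).max(2)>40
for n,b in dict(meter=(140,230,235,290),jar=(295,330,260,295),driver=(90,170,170,220)).items():print(n,d[b[0]:b[1],b[2]:b[3]].sum())
E
```

```text
clock: 21.85
ee_pos: [0.624, 0.1788, 0.2193]
force: [-1.5, -0.5, -0.2]
gripper_width: 0.0285
finger_force: 0.0
[286 284]
meter 7
jar 4
driver 214
```

View pics/end.png

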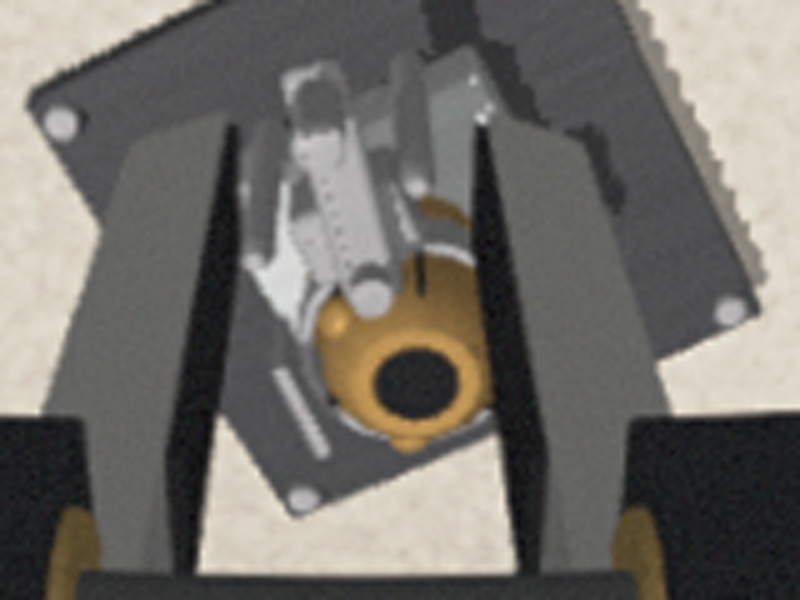

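The end view shows the clamp flat under the barbs, housing between the pins (405,120) and (262,190), crank near (330,170) and the fingers clear. The meter and jar are unchanged. The screwdriver region differs from the first picture, most likely because the arm now hides or shades it; no low motion went near it. Handing in.

```bash
python3 -c "
from workcell import r
print(r.close_job())"
```

```text
the job is handed in; nothing more can be done
None
```

I seated the clamp on the shoulder with its housing between the pins, tightened it until the crank resisted at about 10 N, let go, and handed the job in at about 22 s; no verdict came back, and I couldn't confirm in the last top picture that the screwdriver is unmoved, though the arm never went low near it.

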